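Make up two artificial-leg kits in the prosthetics workshop

TASK

Make up two leg kits from the parts on the bench, each part in a compartment of its own. Into the three-compartment tray put the long tube (in the long compartment), the square-based adapter and the double-clamp block (one in each of the two small compartments, it does not matter which); into the narrow two-compartment tray put the short tube (in the longer compartment) and the round-based adapter (in the square one). Lower each part in without dropping it, lying flat on the tray's floor the same way up as it lies now, let go of everything, and leave the rasp, the tin and the plaster foot where they are.

Things in the scene. Friction and masses are not known exactly. Their poses are not given: they have to be found in the camera images.
- long_pylon: Long tube of an artificial leg, bare aluminium and steel, lying on the bench: tube 30 mm in diameter with a square 38 x 38 mm clamp block, 24 mm long, at each end; 160 mm long over all, 260 g give or take a fifth. Origin on the tube's axis at mid length (19 mm above what it lies on); x runs along the tube. The middle 112 mm is bare tube, to be gripped across from above.
- short_pylon: Short tube, the same as the long one but 95 mm long over all, 180 g give or take a fifth; the middle 47 mm is bare tube. Origin on the axis at mid length, 19 mm above what it lies on; x runs along the tube.
- square_adapter: Square-based adapter, bare metal: base plate 54 x 54 x 8 mm with four screw holes, a low dome on it (38 mm across, up to 16 mm high) and a square upright stub 20 x 20 mm, its top 38 mm above the underside, to grip by (stub sides from 16 to 38 mm high). Origin at the centre of the underside; x and y parallel to the sides of plate and stub, z up. About 130 g.
- round_adapter: Round-based adapter, bare metal: disc 54 mm in diameter and 8 mm thick, with the same dome and the same square stub 20 x 20 mm, top at 38 mm. Origin at the centre of the underside; x and y parallel to the stub's sides, z up. About 120 g.
- coupler: Double-clamp block, bare aluminium: two blocks, each 26 x 36 x 36 mm, joined end to end by a slimmer neck, together 64 mm long (x), 36 mm wide (y), 36 mm high; dark hole in the top of each block. Origin at the centre of the underside, z up. Grip across its 36 mm width. About 150 g.
- tray3: Blue plastic tray with three compartments, fixed to the bench, 200 mm (x) x 170 mm (y). Floor 4 mm thick, all walls 5 mm thick, their tops 15 mm above the bench. Origin at the centre of the underside. Long compartment: inside 190 mm (x) x 75 mm (y), centre at x 0, y -42.5 mm. Two small compartments: each inside 92 mm (x) x 80 mm (y), centres at x -49 and +49 mm, y +40 mm.
- tray2: Narrow blue plastic tray with two compartments, fixed to the bench, 225 mm (x) x 90 mm (y). Floor 4 mm thick, walls 5 mm thick, tops 15 mm above the bench. Origin at the centre of the underside. Longer compartment: inside 130 mm (x) x 80 mm (y), centre at x -42.5, y 0 mm. Square compartment: inside 80 x 80 mm, centre at x +67.5, y 0 mm.
- rasp: Bystander: rasp lying flat at the far side, wooden handle and dark blade, 200 mm long, 26 mm high at the handle. Origin underneath the blade, 20 mm from where it meets the handle; x points along the blade, away from the handle.
- tin: Bystander: plain steel tin standing upright, 70 mm in diameter, 70 mm high. Origin at the centre of its underside.
- plaster_foot: Bystander: white plaster foot cast, about 135 mm long, 60 mm wide, 85 mm high at the ankle. Origin underneath near its middle; x points to the toes.
Mind the look-alikes: they are no part of the job. Leave any purple look-alike of the square_adapter alone. What is shaped like the round_adapter but purple is not meant.

How it is judged:
By the outcome, as a careful person would: the job done as asked, in the order asked, and still so for the second after the job is handed in, with the robot touching nothing.
It also fails if it takes over 115 s, if anything falls off the work surface, if the arm or the gripper's body presses on something with over 40 N, if the wrist force passes 120 N, or if a joint passes its speed limit or range.

ROBOT

A 6-joint arm with a two-finger parallel gripper is mounted at the origin on the work surface. World frame = base frame: x ahead of the robot, y to its left, z up, the work surface at z = 0. Lengths are in mm, angles in degrees, forces in N, time in s.
With the tool pointing down it reaches from about 350 to 850 mm from the base axis. Payload 8.1 kg.
Tool frame: the origin (TCP) lies at the very end of the fingers, on their centre line; the grasp point (between the pads) lies 19 mm behind it (r.grasp_offset is the distance from the TCP to the grasp point, in mm); z points along the fingers, y is the line along which they close (so a half turn about z gives the same grasp; the last joint's range is limited). The gripper opens to 85 mm and grips with 20 to 120 N. Pads are 22 mm wide; open, the fingers measure 114 mm over their backs; the gripper's body (76 mm by 85 mm) begins 54 mm behind the grasp point. The pads swing forward as they close: fully open they stand 13 mm farther back than shut.
Start: joints at [-71.528, 7.471, 85.268, -0, 87.261, -4.893], TCP at [237.974, -550.794, 231.292] pointing down, gripper open.
Joint ranges: [-169.43, 169.43], [-51.17, 129.36], [1.28, 143.12], [-76.62, 256.62], [0, 156.53], [-152.29, 152.29]. Speed limits (degrees/s): [136.94, 136.94, 159.86, 180, 180, 180].

INTERFACE

Orientations are given as [roll, pitch, yaw] about the fixed x, y, z axes, in that order (R = Rz(yaw) Ry(pitch) Rx(roll)).
In Python, from bench import r gives the robot as it stands.
- The arm moves only by the tool carry_out, never from a script. Its argument "commands" is a list of rows, each an object with "jaw": the finger opening in m, from 0 to 0.0854; "translation": the shift along the tool's x, y, z in m, a list of three; "spin": the turn about the tool's z in rad. A call has exactly 8 rows; each row shifts and turns the commanded pose from where the row before left it, along the tool's axes as they then stand; what a row does not reach is not made up. A row lasts 1/12 s, in which the tool goes at most 41.7 mm and 7.16 degrees, less where a joint would pass 70% of its speed; a pose out of reach is approached as far as the arm can. A call is refused whole if a number of a shift passes 0.0417 or a number of a turn 0.125, either way. A call with a gripper value outside its range is refused whole. The fingers move at their own pace and stop on an object; "squeeze" is the grip in N (left out, the last holds). Time passes only in rows, so rows that do not move let the fingers close, or fill a call up. It gives the time, the measured TCP pose, the force, the opening and the grip force at its end, in the units of the state.
- r.sense(): the state, without advancing time (a new reading comes with each control period).
- r.snapshot(name): name is "scene" or "top" or "wrist"; returns a dict with "pixels" (400x640x3 uint8, blue, green, red), "K" (3x3 intrinsics, pixels), "dist_coeffs" ([k1, k2, p1, p2, k3] as OpenCV has them; the pictures are not rectified), "extrinsics" (4x4, takes a point from camera to world coordinates). Camera axes: x right, y down, z forward; pixel columns grow to the right and rows downward; lengths in mm; the calibration is good to about 2 mm. A picture is of the moment at which its call begins. There is no depth.
- r.hand_in(): hands the job in; it is judged then, once.
Trained networks look in a picture, given as the dict that the camera call returned (one of the last four; its "shot" number tells which), for a name from the list of things; names that differ only in an ending like _2 or _b are one class to them, and where a whole thing is asked for, a point or a joint stands for the part that bears it (a point fixed in the world has none). Each returns a list of dicts, best first, with "score" (0 to 1); they miss things now and then, are a little off and sometimes report something else, mostly with a low value. They report only what shows in the picture. A call takes as long as a camera call. They do not tell look-alikes from the thing itself.
- r.spot_in(picture, target): "xy" ([column, row] in pixels, amid what is visible of it).
- r.regions_of(picture, target): "pixels" (400x640 bool, what is visible of it) and "xy" ([column, row] in pixels, amid what is visible of it).
- r.landmark_of(picture, target): "xy" ([column, row] in pixels: a listed point, or the origin of a listed thing).
The state is a dict: "time": time; "joint_pos": joint angles; "qd": joint speeds; "joint_efforts": joint torques, N m; "tool_pos": TCP position; "tcp_rot": TCP orientation; "ft_force": force on the tool from outside, world axes, zero at the start; "wrist_torque": the same for the moment, N m; "finger_gap": finger opening in mm; "grip_force": force on a finger pad.
Only numpy, scipy, OpenCV 4.12 (cv2) and the standard library are available. Lean on these libraries where they do the work, as an engineer would, in place of code of your own. Each camera call takes 0.05 s, during which the arm holds its last target. There are 200 camera calls.

## Working session

There is one attempt and no reset: what is moved stays moved. The work goes in short steps, Python scripts to look and compute and a tool call to move; the robot and the scene stay as the last step left them, time stands still between calls to the robot, and variables do not carry over. Pictures are saved under pics/ and viewed, at most 14 in all, crops included, and the job is handed in when it is done.

Besides the shell and the picture viewer there is one more tool, called after ">>>" as name(argument=value, ...) on one line, values as JSON. carry_out: Moves the arm, as the interface text tells. Its arguments: {"type":"object","properties":{"commands":{"type":"array","items":{"type":"object","properties":{"jaw":{"type":"number"},"translation":{"type":"array","items":{"type":"number"}},"spin":{"type":"number"}}}},"squeeze":{"type":"number"}},"required":["commands"]}

```bash
mkdir -p pics; ls
cat > h.py <<'E'
import numpy as np, cv2
from bench import r
def w(p,xy,z):
    "pixel -> world at height z"
    u=cv2.undistortPoints(np.array([[xy]],float),np.array(p["K"],float),np.array(p["dist_coeffs"],float))[0,0]
    T=np.array(p["extrinsics"]);d=T[:3,:3]@[u[0],u[1],1];o=T[:3,3]
    return (o+d*(z-o[2])/d[2])[:2]
def px(p,P):
    T=np.linalg.inv(np.array(p["extrinsics"]))
    return cv2.projectPoints(np.array(P,float).reshape(-1,1,3),cv2.Rodrigues(T[:3,:3])[0],T[:3,3],np.array(p["K"],float),np.array(p["dist_coeffs"],float))[0][:,0]
E
python3 - <<'E'
from h import *
for c in ("top","scene"):
    p=r.snapshot(c);cv2.imwrite(f"pics/{c}0.png",p["pixels"])
    print(c,np.array(p["extrinsics"])[:3,3].round())
    for n in "long_pylon short_pylon square_adapter round_adapter coupler tray3 tray2".split():
        print(n,[(np.round(d["xy"]),round(d["score"],2),w(p,d["xy"],0).round()) for d in r.landmark_of(p,n)])
print(r.sense())
E
```

```text
pics
top [ 510.   15. 1026.]
long_pylon [(array([319., 168.]), 0.65, array([701.,  12.]))]
short_pylon [(array([316., 297.]), 0.65, array([445.,  25.]))]
square_adapter [(array([276., 234.]), 0.9, array([570., 100.])), (array([246., 292.]), 0.86, array([458., 161.]))]
round_adapter [(array([378., 295.]), 0.65, array([445., -98.]))]
coupler [(array([378., 238.]), 0.94, array([ 556., -101.]))]
tray3 [(array([464., 252.]), 0.75, array([ 524., -271.])), (array([183., 294.]), 0.68, array([457., 285.]))]
tray2 [(array([464., 252.]), 0.75, array([ 524., -271.])), (array([183., 294.]), 0.68, array([457., 285.]))]
scene [812. 334. 701.]
long_pylon [(array([276., 235.]), 0.77, array([690.,  -3.]))]
short_pylon [(array([378., 180.]), 0.79, array([424.,   8.]))]
square_adapter [(array([406., 239.]), 0.79, array([470., 157.])), (array([352., 243.]), 0.64, array([567., 102.]))]
round_adapter [(array([327., 205.]), 0.7, array([558.,  -4.])), (array([342., 153.]), 0.67, array([ 444., -103.])), (array([352., 243.]), 0.58, array([569., 102.]))]
coupler [(array([307., 171.]), 0.6, array([ 545., -105.])
[... 310 characters left out ...]
,   6.]))]
{'time': 0.8, 'joint_pos': array([-7.15285849e+01,  7.46816718e+00,  8.52651444e+01,  3.01091377e-04,
        8.72614467e+01, -4.89324702e+00]), 'qd': array([-0.01551633,  0.00779453, -0.04026217, -0.04517494,  0.04577968,
        0.11891342]), 'joint_efforts': array([-3.81181628e-03, -5.69260025e+01, -5.00838339e+01, -9.17889065e-05,
        9.72392227e-04, -3.02869989e-05]), 'tool_pos': array([ 237.97867561, -550.81814396,  231.34899819]), 'tcp_rot': array([1.79994752e+02, 1.47467278e-04, 2.33646477e+01]), 'ft_force': array([-0.01985188, -0.4454757 , -0.44578622]), 'wrist_torque': array([-0.05217548, -0.03741587, -0.03819781]), 'grip_force': 0.0, 'finger_gap': 85.33634072808721}
```

View pics/top0.png

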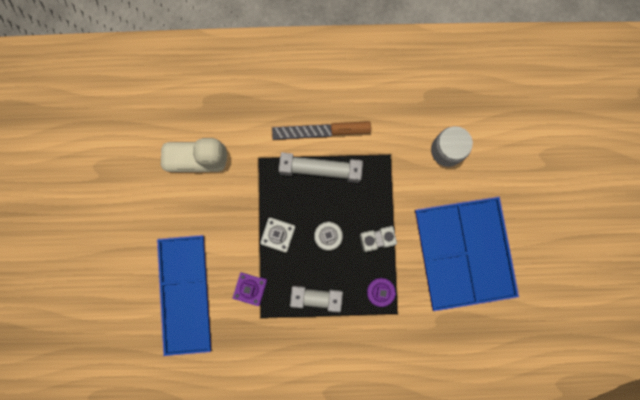

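View pics/scene0.png

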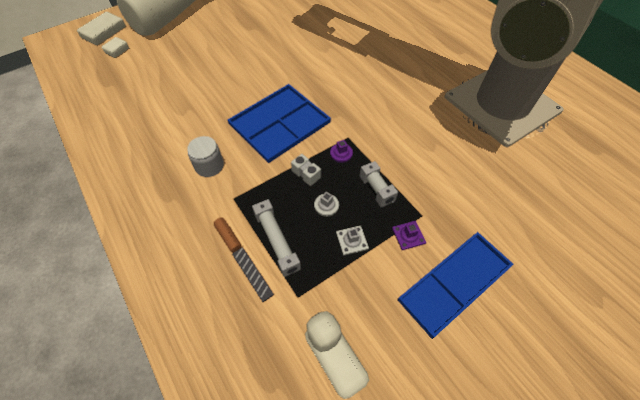

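The top picture shows the long tube (320,168), white square adapter (277,235), white round adapter (328,235), coupler (378,238) and short tube (316,298). The purple look-alikes are at (249,289) and (381,292). Tray3 is on the right with its long compartment at the right edge, and tray2 is on the left with its square compartment on top. Next I fit poses by silhouette.

```bash
cat > fit.py <<'E'
from h import *
from scipy.optimize import minimize
def box(x0,x1,y0,y1,z0,z1): return np.array([[x,y,z] for x in(x0,x1) for y in(y0,y1) for z in(z0,z1)],float)
def cyl(rad,z0,z1):
    a=np.linspace(0,2*np.pi,40)
    return np.array([[rad*np.cos(t),rad*np.sin(t),z] for t in a for z in(z0,z1)])
def tube(L):
    a=np.linspace(0,2*np.pi,24)
    t=np.array([[x,15*np.cos(q),19+15*np.sin(q)] for q in a for x in(-L/2,L/2)])
    return [box(-L/2,-L/2+24,-19,19,0,38),box(L/2-24,L/2,-19,19,0,38),t]
stub=[box(-10,10,-10,10,8,38)]
M=dict(long_pylon=tube(160),short_pylon=tube(95),square_adapter=[box(-27,27,-27,27,0,8),cyl(15,8,16)]+stub,
 round_adapter=[cyl(27,0,8),cyl(15,8,16)]+stub,coupler=[box(-32,-6,-18,18,0,36),box(6,32,-18,18,0,36),box(-6,6,-12,12,5,31)],
 tray3=[box(-100,100,-85,85,0,15)],tray2=[box(-112.5,112.5,-45,45,0,15)])
S=4
def sil(p,n,q,z=0):
    c,s=np.cos(q[2]),np.sin(q[2]);R=np.array([[c,-s,0],[s,c,0],[0,0,1]])
    im=np.zeros((400*S,640*S),np.uint8)
    for b in M[n]:
        u=((px(p,b@R.T+[q[0],q[1],z])+.5)*S-.5)
        cv2.fillConvexPoly(im,cv2.convexHull((u*16).astype(np.float32)).astype(np.int32),1,shift=4)
    return cv2.resize(im.astype(np.float32),(640,400),interpolation=cv2.INTER_AREA)
def mask(p,n,near):
    if n.startswith("tray"):
        h=cv2.cvtColor(p["pixels"],cv2.COLOR_BGR2HSV);m=((h[...,0]>95)&(h[...,0]<130)&(h[...,1]>150)&(h[...,2]>40)).astype(np.uint8)
        k,l,st,ce=cv2.connectedComponentsWithStats(m)
        g=px(p,[*near,0])[0]
        i=min((i for i in range(1,k) if st[i,4]>300),key=lambda i:np.hypot(*(ce[i]-g)))
        return (l==i).astype(np.float32)
    ds=r.regions_of(p,n);g=px(p,[*near,15])[0]
    ds=[d for d in ds if np.hypot(*(np.array(d["xy"])-g))<25]
    return ds[0]["pixels"].astype(np.float32) if ds else None
def fit(p,n,q0,z=0,m=None):
    if m is None: m=mask(p,n,q0[:2])
    if m is None: return None,0
    sc=np.array([1,1,1/60])
    f=lambda v:np.abs(sil(p,n,v*sc,z)-m).sum()/m.sum()
    best=None
    for dy in np.radians([-12,0,12]):
        v=np.array([q0[0],q0[1],q0[2]+dy])/sc
        o=minimize(f,v,method="Nelder-Mead",options=dict(initial_simplex=[v]+[v+8*e for e in np.eye(3)],xatol=.05,fatol=1e-5))
        if best is None or o.fun<best.fun: best=o
    return best.x*sc,best.fun
E
cat > run.py <<'E'
from fit import *
G=dict(long_pylon=(690,12,1.5),short_pylon=(438,18,1.5),square_adapter=(568,100,.4),round_adapter=(563,-3,0),coupler=(552,-98,-1.4),tray3=(522,-271,-1.4),tray2=(454,285,1.6))
for c in("top","scene"):
    p=r.snapshot(c)
    for n,g in G.items():
        q,e=fit(p,n,g)
        print(c,n,None if q is None else (q[:2].round(1),np.degrees(q[2]).round(1)),round(float(e),3))
E
time python3 run.py
```

```text
top long_pylon (array([698.3,  10.2]), np.float64(83.2)) 0.172
top short_pylon (array([444.2,  24.6]), np.float64(82.7)) 0.055
top square_adapter (array([569.3,  98.3]), np.float64(70.9)) 0.059
top round_adapter (array([565.1,  -1.5]), np.float64(-0.7)) 0.037
top coupler (array([555.3, -97.2]), np.float64(-79.1)) 0.086
top tray3 (array([ 523.4, -271.6]), np.float64(-71.3)) 0.289
top tray2 (array([457.8, 281.4]), np.float64(182.7)) 0.095
scene long_pylon (array([694.9,   7. ]), np.float64(81.9)) 0.115
scene short_pylon (array([440.4,  21.5]), np.float64(81.2)) 0.07
scene square_adapter (array([564.8,  95.9]), np.float64(-20.1)) 0.058
scene round_adapter (array([560.5,  -5.2]), np.float64(16.7)) 0.061
scene coupler None 0.0
scene tray3 (array([ 520. , -276.5]), np.float64(-72.2)) 0.262
scene tray2 (array([452.1, 281. ]), np.float64(183.5)) 0.037
real	0m13.499s
user	0m18.400s
sys	0m3.282s
```

```bash
cat > run2.py <<'E'
from fit import *
for c in("top","scene"):
    p=r.snapshot(c)
    for n,g in dict(tray3=(522,-271,.17),coupler=(553,-99,-1.38)).items():
        q,e=fit(p,n,g)
        print(c,n,None if q is None else (q[:2].round(1),np.degrees(q[2]).round(1)),round(float(e),3))
    if c=="top":
        v=p["pixels"].copy()
        Z=cv2.resize(v[220:250,300:360],None,fx=10,fy=10,interpolation=cv2.INTER_CUBIC);cv2.imwrite("pics/rd.png",Z)
E
python3 run2.py
```

```text
top tray3 (array([ 525.2, -274. ]), np.float64(7.3)) 0.07
top coupler (array([555.1, -98.1]), np.float64(-79.2)) 0.071
scene tray3 (array([ 518.5, -274.4]), np.float64(7.0)) 0.056
scene coupler (array([ 551. , -102.1]), np.float64(-79.6)) 0.111
```

>>> carry_out(commands=[{"translation":[0,0,-0.01],"spin":-0.125,"jaw":0.06},{"translation":[0,0,0],"spin":-0.125,"jaw":0.06},{"translation":[0,0,0],"spin":-0.125,"jaw":0.06},{"translation":[0,0,0],"spin":-0.125,"jaw":0.06},{"translation":[0,0,0],"spin":-0.125,"jaw":0.06},{"translation":[0,0,0],"spin":-0.125,"jaw":0.06},{"translation":[0,0,0],"spin":-0.125,"jaw":0.06},{"translation":[0,0,0],"spin":-0.125,"jaw":0.06}], squeeze=45)

```text
time: 2.27
tool_pos: [238.0, -550.8, 241.3]
tcp_rot: [180.0, -0.0, 81.0]
ft_force: [0.8, 0.5, 0.2]
finger_gap: 60.0
grip_force: 0.0
```

>>> carry_out(commands=[{"translation":[0.032,0.019,0],"jaw":0.06},{"translation":[0.032,0.019,0],"jaw":0.06},{"translation":[0.032,0.019,0],"jaw":0.06},{"translation":[0.032,0.019,0],"jaw":0.06},{"translation":[0.032,0.019,0],"jaw":0.06},{"translation":[0.032,0.019,0],"jaw":0.06},{"translation":[0.032,0.019,0],"jaw":0.06},{"translation":[0.032,0.019,0],"jaw":0.06}])

```text
invalid input
```

Run:
```python
from fit import *
p=r.snapshot("wrist");cv2.imwrite("pics/w1.png",p["pixels"]);print(r.sense()["tool_pos"],np.array(p["extrinsics"]).round(2))
q,e=fit(p,"tray3",(522,-274,.13));print(q,np.degrees(q[2]),e)
```

```text
[ 237.95284127 -550.79557081  241.275101  ] [[ 9.9000e-01 -1.5000e-01 -5.0000e-02  2.5091e+02]
 [-1.6000e-01 -9.4000e-01 -3.2000e-01 -4.6987e+02]
 [-0.0000e+00  3.2000e-01 -9.5000e-01  3.8344e+02]
 [ 0.0000e+00  0.0000e+00  0.0000e+00  1.0000e+00]]Traceback (most recent call last):
  File "<stdin>", line 3, in <module>
  File "fit.py", line 34, in fit
    if m is None: m=mask(p,n,q0[:2])
                    ~~~~^^^^^^^^^^^^
  File "fit.py", line 28, in mask
    i=min((i for i in range(1,k) if st[i,4]>300),key=lambda i:np.hypot(*(ce[i]-g)))
ValueError: min() iterable argument is empty
```

View pics/w1.png

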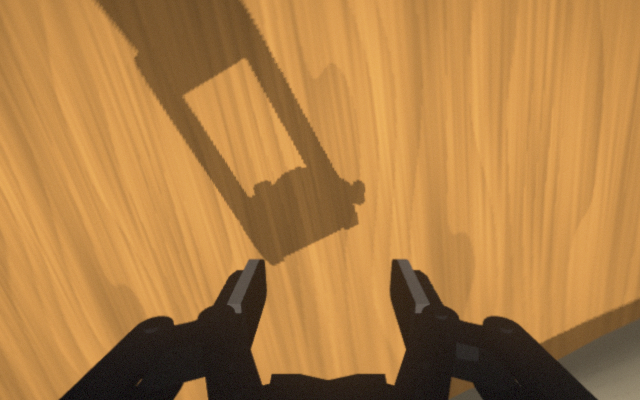

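The wrist picture shows the gripper fingers at (250,290) and (405,290) over bare wood. The move was refused, probably because the spin was missing, so I'm resending it.

>>> carry_out(commands=[{"translation":[0.032,0.019,0],"spin":0,"jaw":0.06},{"translation":[0.032,0.019,0],"spin":0,"jaw":0.06},{"translation":[0.032,0.019,0],"spin":0,"jaw":0.06},{"translation":[0.032,0.019,0],"spin":0,"jaw":0.06},{"translation":[0.032,0.019,0],"spin":0,"jaw":0.06},{"translation":[0.032,0.019,0],"spin":0,"jaw":0.06},{"translation":[0.032,0.019,0],"spin":0,"jaw":0.06},{"translation":[0.032,0.019,0],"spin":0,"jaw":0.06}])

```text
time: 2.98
tool_pos: [430.4, -321.3, 241.5]
tcp_rot: [180.0, 0.0, 80.5]
ft_force: [0.4, -0.2, 0.4]
finger_gap: 59.8
grip_force: 0.0
```

Run:
```python
from fit import *
p=r.snapshot("wrist");cv2.imwrite("pics/w2.png",p["pixels"]);print(r.sense()["tool_pos"])
q,e=fit(p,"tray3",(522,-274,.13));print(q,np.degrees(q[2]),e)
```

```text
[ 434.33477712 -316.24903312  241.57487652]
[ 5.20265253e+02 -2.74464127e+02  1.30036727e-01] 7.450555627298496 0.08463765680789948
```

View pics/w2.png

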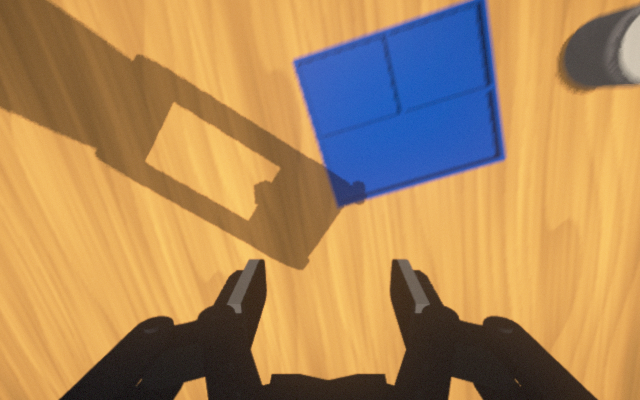

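The picture shows tray3 with its undivided long compartment nearer the gripper, about (340–500, 90–205). It's at about (521.5, -274, 7.3°). Next: the long tube.

>>> carry_out(commands=[{"translation":[0.031,0.0174,0],"spin":-0.033,"jaw":0.06},{"translation":[0.031,0.0174,0],"spin":0,"jaw":0.06},{"translation":[0.031,0.0174,0],"spin":0,"jaw":0.06},{"translation":[0.031,0.0174,0],"spin":0,"jaw":0.06},{"translation":[0.031,0.0174,0],"spin":0,"jaw":0.06},{"translation":[0.031,0.0174,0],"spin":0,"jaw":0.06},{"translation":[0.031,0.0174,0],"spin":0,"jaw":0.06},{"translation":[0.031,0.0174,0],"spin":0,"jaw":0.06}])

```text
time: 3.7
tool_pos: [601.5, -94.3, 241.4]
tcp_rot: [180.0, 0.0, 82.4]
ft_force: [1.2, -0.6, -0.5]
finger_gap: 59.6
grip_force: 0.0
```

>>> carry_out(commands=[{"translation":[0.031,0.0174,0],"spin":0,"jaw":0.06},{"translation":[0.031,0.0174,0],"spin":0,"jaw":0.06},{"translation":[0.031,0.0174,0],"spin":0,"jaw":0.06},{"translation":[0.031,0.0174,0],"spin":0,"jaw":0.06},{"translation":[0,0,0.035],"spin":0,"jaw":0.06},{"translation":[0,0,0.035],"spin":0,"jaw":0.06},{"translation":[0,0,0.03],"spin":0,"jaw":0.06},{"translation":[0,0,0],"spin":0,"jaw":0.06}])

```text
time: 4.37
tool_pos: [680.9, 18.6, 132.2]
tcp_rot: [-179.3, 0.1, 82.4]
ft_force: [-1.4, 0.4, -2.2]
finger_gap: 60.1
grip_force: 0.0
```

Run:
```python
from fit import *
p=r.snapshot("wrist");cv2.imwrite("pics/w3.png",p["pixels"]);s=r.sense();print(s["tool_pos"],s["tcp_rot"])
print(px(p,[*s["tool_pos"][:2],19]), px(p,[[696.6,8.6,34]]))
q,e=fit(p,"long_pylon",(696.5,8.6,1.44));print(q,e and np.degrees(q[2]),e)
```

```text
[682.38249771  18.29412295 136.21732104] [-1.79468592e+02  4.51546677e-02  8.24355277e+01]
[[331.48797869 200.09207997]] [[350.89129443 215.3021589 ]]
[696.1899385    8.78287812   1.4366778 ] 82.31557446928385 0.02811104990541935
```

View pics/w3.png

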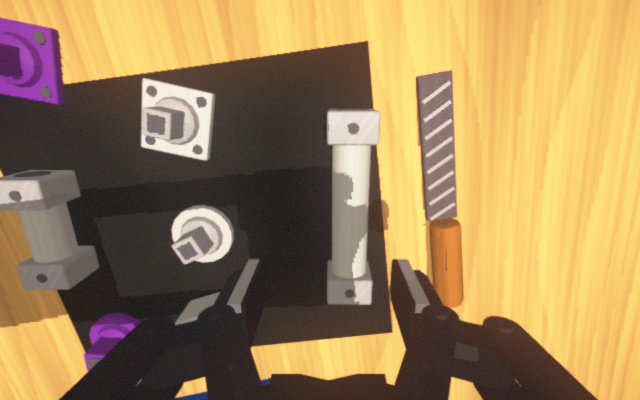

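The picture shows the long tube from (353,125) to (350,285), the white square adapter at (178,120), the white round adapter at (202,235), and the rasp at (440,190). I'm fitting the others from this view too.

Run:
```python
from fit import *
p=r.snapshot("wrist");s=r.sense();print(s["tool_pos"],s["tcp_rot"],s["joint_pos"])
for n,g in dict(long_pylon=(696.5,8.6,1.44),square_adapter=(567,97,-.34)).items():
    q,e=fit(p,n,g);print(n,q,q is not None and np.degrees(q[2]),e)
m=[d for d in r.regions_of(p,"round_adapter") if np.hypot(*(np.array(d["xy"])-[202,235]))<30][0]["pixels"].astype(np.float32)
for y in (0,.4,.8,1.2): 
    q,e=fit(p,"round_adapter",(563,-3.3,y),m=m);print(q,np.degrees(q[2]),e)
```

```text
[686.22127062  17.91503499 142.83849415] [ 1.79943110e+02 -6.62079983e-03  8.24616370e+01] [-2.78297390e+00  2.35714670e+01  7.55728797e+01  1.90622795e-03
  8.07984101e+01  4.75508850e+00]
long_pylon [695.96836246   8.62337769   1.43638187] 82.29861915079745 0.031976550817489624
square_adapter [ 5.67209926e+02  9.66269021e+01 -3.40014838e-01] -19.48141517566588 0.04879327118396759
[ 5.61850141e+02 -3.22467057e+00  3.72810480e-01] 21.360467063381936 0.03965701907873154
[ 5.61935460e+02 -3.15473331e+00  3.46853066e-01] 19.873216787950863 0.03985798358917236
[ 5.61857437e+02 -3.19998972e+00  3.72397915e-01] 21.33682882839775 0.03967934846878052
[561.87064322  -3.21465603   1.92198494] 110.12162521739319 0.040215253829956055
```

>>> carry_out(commands=[{"translation":[-0.0079,0.0109,0.02],"spin":0,"jaw":0.06},{"translation":[0,0,0.03],"spin":0,"jaw":0.06},{"translation":[0,0,0.03],"spin":0,"jaw":0.06},{"translation":[0,0,0.025],"spin":0,"jaw":0.06},{"translation":[0,0,0.015],"spin":0,"jaw":0.06},{"translation":[0,0,0.01],"spin":0,"jaw":0.06},{"translation":[0,0,0.005],"spin":0,"jaw":0.06},{"translation":[0,0,0],"spin":0,"jaw":0.06}])

```text
time: 5.33
tool_pos: [695.8, 8.9, 6.7]
tcp_rot: [180.0, -0.0, 82.5]
ft_force: [-0.3, 0.9, -0.0]
finger_gap: 60.2
grip_force: 0.0
```

>>> carry_out(commands=[{"translation":[0,0,0],"spin":0,"jaw":0.025},{"translation":[0,0,0],"spin":0,"jaw":0.025},{"translation":[0,0,0],"spin":0,"jaw":0.025},{"translation":[0,0,0],"spin":0,"jaw":0.025},{"translation":[0,0,0],"spin":0,"jaw":0.025},{"translation":[0,0,0],"spin":0,"jaw":0.025},{"translation":[0,0,0],"spin":0,"jaw":0.025},{"translation":[0,0,0],"spin":0,"jaw":0.025}], squeeze=50)

```text
time: 6.0
tool_pos: [697.1, 8.9, 8.7]
tcp_rot: [179.8, -0.0, 82.6]
ft_force: [-0.2, 0.7, 5.5]
finger_gap: 28.6
grip_force: 50.2
```

>>> carry_out(commands=[{"translation":[0,0,-0.015],"spin":0,"jaw":0.025},{"translation":[0,0,-0.03],"spin":0,"jaw":0.025},{"translation":[0,0,-0.035],"spin":0,"jaw":0.025},{"translation":[0,0,-0.035],"spin":0,"jaw":0.025},{"translation":[-0.01,-0.004,-0.01],"spin":0,"jaw":0.025},{"translation":[-0.02,-0.007,0],"spin":0,"jaw":0.025},{"translation":[-0.0285,-0.0104,0],"spin":0,"jaw":0.025},{"translation":[-0.0285,-0.0104,0],"spin":0,"jaw":0.025}])

```text
time: 6.67
tool_pos: [651.9, -73.6, 131.8]
tcp_rot: [180.0, 0.0, 82.6]
ft_force: [0.3, -1.9, -2.4]
finger_gap: 28.4
grip_force: 50.1
```

>>> carry_out(commands=[{"translation":[-0.0285,-0.0104,0],"spin":0,"jaw":0.025},{"translation":[-0.0285,-0.0104,0],"spin":0,"jaw":0.025},{"translation":[-0.0285,-0.0104,0],"spin":0,"jaw":0.025},{"translation":[-0.0285,-0.0104,0],"spin":0,"jaw":0.025},{"translation":[-0.0285,-0.0104,0],"spin":0,"jaw":0.025},{"translation":[-0.0285,-0.0104,0],"spin":0,"jaw":0.025},{"translation":[-0.0285,-0.0104,0],"spin":0,"jaw":0.025},{"translation":[-0.0285,-0.0104,0],"spin":0,"jaw":0.025}])

```text
time: 7.33
tool_pos: [539.1, -289.7, 131.3]
tcp_rot: [-180.0, -0.0, 82.5]
ft_force: [0.3, -0.5, -2.8]
finger_gap: 28.0
grip_force: 50.1
```

>>> carry_out(commands=[{"translation":[0,0,0],"spin":0.06,"jaw":0.025},{"translation":[0,0,0],"spin":0.1,"jaw":0.025},{"translation":[0,0,0],"spin":0.12,"jaw":0.025},{"translation":[0,0,0],"spin":0.12,"jaw":0.025},{"translation":[0,0,0],"spin":0.12,"jaw":0.025},{"translation":[0,0,0],"spin":0.12,"jaw":0.025},{"translation":[0,0,0],"spin":0.12,"jaw":0.025},{"translation":[0,0,0],"spin":0.12,"jaw":0.025}])

```text
time: 8.0
tool_pos: [539.9, -288.5, 131.2]
tcp_rot: [-180.0, 0.0, 31.8]
ft_force: [0.2, 0.1, -3.5]
finger_gap: 27.9
grip_force: 50.0
```

>>> carry_out(commands=[{"translation":[0,0,0],"spin":0.12,"jaw":0.025},{"translation":[0,0,0],"spin":0.12,"jaw":0.025},{"translation":[0,0,0],"spin":0.12,"jaw":0.025},{"translation":[0,0,0],"spin":0.07,"jaw":0.025},{"translation":[0,0,0],"spin":0,"jaw":0.025},{"translation":[0,0,0],"spin":0,"jaw":0.025},{"translation":[0,0,0],"spin":0,"jaw":0.025},{"translation":[0,0,0],"spin":0,"jaw":0.025}])

```text
time: 8.67
tool_pos: [540.4, -288.5, 131.3]
tcp_rot: [-180.0, 0.0, 7.6]
ft_force: [-0.5, -0.2, -3.3]
finger_gap: 28.1
grip_force: 50.0
```

```bash
cat >> h.py <<'E'
def go(x,y,z,yaw):
    "remaining tool-frame shift (mm) and spin (rad) to a pose; shift given for the final yaw"
    s=r.sense();d=np.array([x,y,z])-s["tool_pos"];a=np.radians(yaw);c,q=np.cos(a),np.sin(a)
    print("at",s["tool_pos"].round(1),s["tcp_rot"].round(1),"t",round(s["time"],2),"gap",round(s["finger_gap"],1),
      "| tool shift",np.round([c*d[0]+q*d[1],q*d[0]-c*d[1],-d[2]],1),"spin",np.round(-np.radians(((yaw-s["tcp_rot"][2]+180)%360)-180),3))
E
python3 - <<'E'
from fit import *
p=r.snapshot("wrist");cv2.imwrite("pics/w4.png",p["pixels"])
go(526.9,-316.5,12.7,7.3)
E
```

```text
at [ 540.5 -288.5  131.3] [-180.     0.     7.6] t 8.72 gap 27.9 | tool shift [-17.   26.1 118.6] spin 0.005
```

View pics/w4.png

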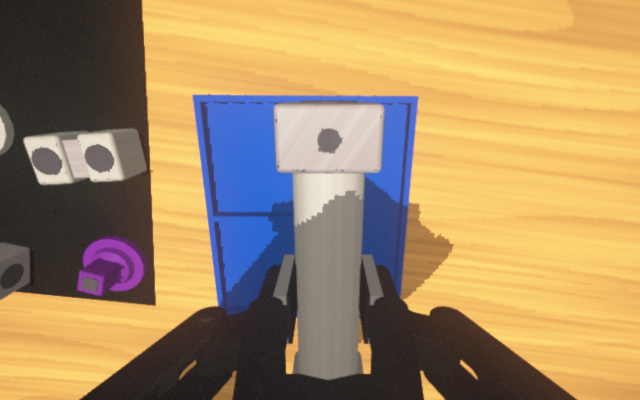

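The tube is held level over tray3, with its end block at (330,137). I shift into line and lower.

>>> carry_out(commands=[{"translation":[-0.0085,0.013,0],"spin":0.005,"jaw":0.025},{"translation":[-0.0085,0.013,0.01],"spin":0,"jaw":0.025},{"translation":[0,0,0.025],"spin":0,"jaw":0.025},{"translation":[0,0,0.03],"spin":0,"jaw":0.025},{"translation":[0,0,0.02],"spin":0,"jaw":0.025},{"translation":[0,0,0.015],"spin":0,"jaw":0.025},{"translation":[0,0,0.01],"spin":0,"jaw":0.025},{"translation":[0,0,0.004],"spin":0,"jaw":0.025}])

```text
time: 9.38
tool_pos: [526.0, -315.7, 15.2]
tcp_rot: [-179.9, 0.1, 7.2]
ft_force: [0.6, 0.5, -3.4]
finger_gap: 28.3
grip_force: 50.1
```

>>> carry_out(commands=[{"translation":[0,0,0],"spin":0,"jaw":0.025},{"translation":[0,0,0],"spin":0,"jaw":0.025},{"translation":[0,0,0.001],"spin":0,"jaw":0.025},{"translation":[0,0,0.001],"spin":0,"jaw":0.025},{"translation":[0,0,0.001],"spin":0,"jaw":0.025},{"translation":[0,0,0.001],"spin":0,"jaw":0.025},{"translation":[0,0,0],"spin":0,"jaw":0.025},{"translation":[0,0,0],"spin":0,"jaw":0.025}])

```text
time: 10.05
tool_pos: [527.0, -316.4, 13.3]
tcp_rot: [-180.0, 0.0, 7.2]
ft_force: [-0.9, 0.4, -2.7]
finger_gap: 28.0
grip_force: 50.1
```

>>> carry_out(commands=[{"translation":[0,0,0.0005],"spin":0,"jaw":0.025},{"translation":[0,0,0.0005],"spin":0,"jaw":0.025},{"translation":[0,0,0.0005],"spin":0,"jaw":0.025},{"translation":[0,0,0],"spin":0,"jaw":0.025},{"translation":[0,0,0],"spin":0,"jaw":0.025},{"translation":[0,0,0],"spin":0,"jaw":0.025},{"translation":[0,0,0],"spin":0,"jaw":0.025},{"translation":[0,0,0],"spin":0,"jaw":0.025}])

```text
time: 10.72
tool_pos: [527.2, -316.5, 12.7]
tcp_rot: [180.0, -0.0, 7.2]
ft_force: [-3.9, 2.8, 6.4]
finger_gap: 28.6
grip_force: 51.1
```

Contact. I release and lift.

>>> carry_out(commands=[{"translation":[0,0,0],"spin":0,"jaw":0.031},{"translation":[0,0,0],"spin":0,"jaw":0.034},{"translation":[0,0,0],"spin":0,"jaw":0.038},{"translation":[0,0,0],"spin":0,"jaw":0.038},{"translation":[0,0,-0.01],"spin":0,"jaw":0.038},{"translation":[0,0,-0.02],"spin":0,"jaw":0.038},{"translation":[0,0,-0.04],"spin":0,"jaw":0.038},{"translation":[0,0,-0.04],"spin":0,"jaw":0.045}])

```text
time: 11.38
tool_pos: [525.7, -315.4, 121.7]
tcp_rot: [-179.8, 0.2, 7.2]
ft_force: [0.9, -1.0, -0.0]
finger_gap: 45.2
grip_force: 0.0
```

Run:
```python
from fit import *
p=r.snapshot("top")
print(fit(p,"long_pylon",(527,-316,.127),z=4))
go(567,97,130,70.5)
go(567,97,130,-19.5)
```

```text
(array([ 5.29249423e+02, -3.14848041e+02,  1.18362743e-01]), np.float64(0.18147006630897522))
at [ 531.5 -319.6  131.7] [179.4  -0.6   7.2] t 11.48 gap 45.1 | tool shift [ 404.5 -105.6    1.7] spin -1.105
at [ 531.5 -319.6  131.7] [179.4  -0.6   7.2] t 11.48 gap 45.1 | tool shift [-105.6 -404.5    1.7] spin 0.466
```

>>> carry_out(commands=[{"translation":[0,0,0],"spin":0.1165,"jaw":0.045},{"translation":[0,0,0],"spin":0.1165,"jaw":0.045},{"translation":[0,0,0],"spin":0.1165,"jaw":0.045},{"translation":[0,0,0],"spin":0.1165,"jaw":0.045},{"translation":[-0.0075,-0.0289,0],"spin":0,"jaw":0.045},{"translation":[-0.0075,-0.0289,0],"spin":0,"jaw":0.045},{"translation":[-0.0075,-0.0289,0],"spin":0,"jaw":0.045},{"translation":[-0.0075,-0.0289,0],"spin":0,"jaw":0.045}])

```text
time: 12.15
tool_pos: [537.5, -196.5, 122.5]
tcp_rot: [180.0, -0.1, -19.5]
ft_force: [0.1, 0.0, -0.5]
finger_gap: 44.8
grip_force: 0.0
```

>>> carry_out(commands=[{"translation":[-0.0075,-0.0289,0],"spin":0,"jaw":0.045},{"translation":[-0.0075,-0.0289,0],"spin":0,"jaw":0.045},{"translation":[-0.0075,-0.0289,0],"spin":0,"jaw":0.045},{"translation":[-0.0075,-0.0289,0],"spin":0,"jaw":0.045},{"translation":[-0.0075,-0.0289,0],"spin":0,"jaw":0.045},{"translation":[-0.0075,-0.0289,0],"spin":0,"jaw":0.045},{"translation":[-0.0075,-0.0289,0],"spin":0,"jaw":0.045},{"translation":[-0.0075,-0.0289,0],"spin":0,"jaw":0.045}])

```text
time: 12.82
tool_pos: [558.2, 42.0, 122.7]
tcp_rot: [-180.0, -0.1, -19.5]
ft_force: [0.1, -1.2, 1.1]
finger_gap: 45.0
grip_force: 0.0
```

>>> carry_out(commands=[{"translation":[-0.0075,-0.0289,0],"spin":0,"jaw":0.045},{"translation":[-0.0075,-0.0289,0],"spin":0,"jaw":0.045},{"translation":[0,0,0],"spin":0,"jaw":0.045},{"translation":[0,0,0],"spin":0,"jaw":0.045},{"translation":[0,0,0],"spin":0,"jaw":0.045},{"translation":[0,0,0],"spin":0,"jaw":0.045},{"translation":[0,0,0],"spin":0,"jaw":0.045},{"translation":[0,0,0],"spin":0,"jaw":0.045}])

```text
time: 13.48
tool_pos: [563.2, 99.0, 121.9]
tcp_rot: [180.0, -0.0, -19.6]
ft_force: [-0.5, -0.5, -0.4]
finger_gap: 45.0
grip_force: 0.0
```

Run:
```python
from fit import *
p=r.snapshot("wrist");cv2.imwrite("pics/w5.png",p["pixels"])
q,e=fit(p,"square_adapter",(567.2,96.6,-.34));print(q,q is not None and np.degrees(q[2]),e)
go(567.2,96.6,17,-19.5)
```

```text
[ 5.66758311e+02  9.69158752e+01 -3.43031816e-01] -19.65427529153818 0.03055522032082081
at [563.1  99.3 121.8] [180.    0.  -19.6] t 13.58 gap 45.1 | tool shift [  4.7   1.2 104.8] spin -0.001
```

View pics/w5.png

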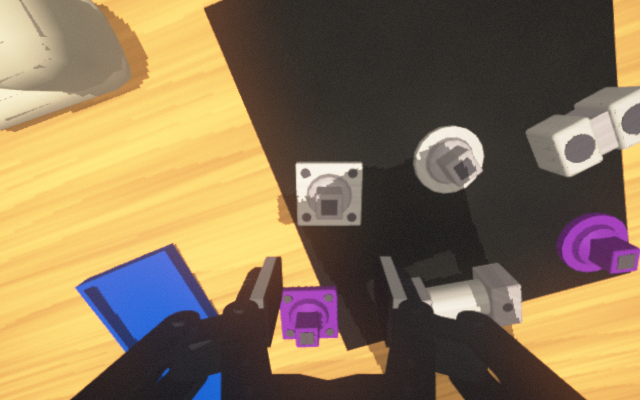

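The white square adapter at (329,193) sits on the grasp line. The purple one at (309,317) is behind it and well clear.

>>> carry_out(commands=[{"translation":[0.0045,0.001,0.015],"spin":0,"jaw":0.045},{"translation":[0,0,0.025],"spin":0,"jaw":0.045},{"translation":[0,0,0.025],"spin":0,"jaw":0.045},{"translation":[0,0,0.02],"spin":0,"jaw":0.045},{"translation":[0,0,0.013],"spin":0,"jaw":0.045},{"translation":[0,0,0.007],"spin":0,"jaw":0.045},{"translation":[0,0,0],"spin":0,"jaw":0.045},{"translation":[0,0,0],"spin":0,"jaw":0.045}])

```text
time: 14.25
tool_pos: [567.4, 97.5, 17.4]
tcp_rot: [-180.0, -0.0, -19.5]
ft_force: [-0.6, 0.0, 0.8]
finger_gap: 45.1
grip_force: 0.0
```

>>> carry_out(commands=[{"translation":[0,0,0],"spin":0,"jaw":0.03},{"translation":[0,0,0],"spin":0,"jaw":0.024},{"translation":[0,0,0],"spin":0,"jaw":0.015},{"translation":[0,0,0],"spin":0,"jaw":0.015},{"translation":[0,0,0],"spin":0,"jaw":0.015},{"translation":[0,0,0],"spin":0,"jaw":0.015},{"translation":[0,0,0],"spin":0,"jaw":0.015},{"translation":[0,0,0],"spin":0,"jaw":0.015}], squeeze=40)

```text
time: 14.92
tool_pos: [568.4, 97.7, 18.5]
tcp_rot: [-179.9, -0.2, -19.5]
ft_force: [-0.8, -1.0, 5.4]
finger_gap: 18.9
grip_force: 40.6
```

>>> carry_out(commands=[{"translation":[0,0,-0.01],"spin":0,"jaw":0.015},{"translation":[0,0,-0.02],"spin":0,"jaw":0.015},{"translation":[0,0,-0.03],"spin":0,"jaw":0.015},{"translation":[0,0,-0.03],"spin":0,"jaw":0.015},{"translation":[0,0,-0.02],"spin":0,"jaw":0.015},{"translation":[0,0,0],"spin":0,"jaw":0.015},{"translation":[0,0,0],"spin":0,"jaw":0.015},{"translation":[0,0,0],"spin":0,"jaw":0.015}])

```text
time: 15.58
tool_pos: [566.3, 97.5, 126.0]
tcp_rot: [180.0, 0.1, -19.5]
ft_force: [-0.6, 0.6, -1.8]
finger_gap: 19.1
grip_force: 39.7
```

Run:
```python
from fit import *
a=np.radians(7.3);c,s=np.cos(a),np.sin(a)
for l in((-49,40),(49,40)):
    t=(521.5+c*l[0]-s*l[1],-274.3+s*l[0]+c*l[1]);print(t);go(*t,21,7.3)
    go(*t,21,-19.5)
```

```text
(np.float64(467.81458796903456), np.float64(-240.850388117865))
at [566.3  97.5 126. ] [ 1.80e+02  1.00e-01 -1.95e+01] t 15.58 gap 19.1 | tool shift [-140.7  323.1  105. ] spin -0.468
at [566.3  97.5 126. ] [ 1.80e+02  1.00e-01 -1.95e+01] t 15.58 gap 19.1 | tool shift [ 20.1 351.9 105. ] spin 0.0
(np.float64(565.0202433428575), np.float64(-228.39805647493267))
at [566.3  97.5 126. ] [ 1.80e+02  1.00e-01 -1.95e+01] t 15.58 gap 19.1 | tool shift [-42.7 323.1 105. ] spin -0.468
at [566.3  97.5 126. ] [ 1.80e+02  1.00e-01 -1.95e+01] t 15.58 gap 19.1 | tool shift [107.6 307.7 105. ] spin 0.0
```

>>> carry_out(commands=[{"translation":[0,0,0],"spin":-0.117,"jaw":0.015},{"translation":[0,0,0],"spin":-0.117,"jaw":0.015},{"translation":[0,0,0],"spin":-0.117,"jaw":0.015},{"translation":[0,0,0],"spin":-0.117,"jaw":0.015},{"translation":[-0.0117,0.0269,0],"spin":0,"jaw":0.015},{"translation":[-0.0117,0.0269,0],"spin":0,"jaw":0.015},{"translation":[-0.0117,0.0269,0],"spin":0,"jaw":0.015},{"translation":[-0.0117,0.0269,0],"spin":0,"jaw":0.015}])

```text
time: 16.25
tool_pos: [532.2, -15.8, 124.4]
tcp_rot: [-179.9, 0.2, 7.4]
ft_force: [0.3, -0.3, -1.6]
finger_gap: 19.4
grip_force: 39.7
```

>>> carry_out(commands=[{"translation":[-0.0117,0.0269,0],"spin":0,"jaw":0.015},{"translation":[-0.0117,0.0269,0],"spin":0,"jaw":0.015},{"translation":[-0.0117,0.0269,0],"spin":0,"jaw":0.015},{"translation":[-0.0117,0.0269,0],"spin":0,"jaw":0.015},{"translation":[-0.0117,0.0269,0],"spin":0,"jaw":0.015},{"translation":[-0.0117,0.0269,0],"spin":0,"jaw":0.015},{"translation":[-0.0117,0.0269,0],"spin":0,"jaw":0.015},{"translation":[-0.0117,0.0269,0],"spin":0,"jaw":0.015}])

```text
time: 16.92
tool_pos: [466.9, -240.9, 124.5]
tcp_rot: [-179.9, 0.2, 7.3]
ft_force: [0.8, 0.8, -0.9]
finger_gap: 18.9
grip_force: 39.7
```

>>> carry_out(commands=[{"translation":[0,0,0.01],"spin":0,"jaw":0.015},{"translation":[0,0,0.02],"spin":0,"jaw":0.015},{"translation":[0,0,0.02],"spin":0,"jaw":0.015},{"translation":[0,0,0.015],"spin":0,"jaw":0.015},{"translation":[0,0,0],"spin":0,"jaw":0.015},{"translation":[0,0,0],"spin":0,"jaw":0.015},{"translation":[0,0,0],"spin":0,"jaw":0.015},{"translation":[0,0,0],"spin":0,"jaw":0.015}])

```text
time: 17.58
tool_pos: [469.6, -240.7, 62.8]
tcp_rot: [179.9, -0.1, 7.3]
ft_force: [0.5, -0.1, -2.1]
finger_gap: 19.0
grip_force: 39.8
```

Run:
```python
from fit import *
go(467.8,-240.9,22,7.3)
p=r.snapshot("wrist");cv2.imwrite("pics/w6.png",p["pixels"])
```

```text
at [ 469.6 -240.7   62.8] [ 1.799e+02 -1.000e-01  7.300e+00] t 17.58 gap 19.0 | tool shift [-1.8  0.  40.8] spin 0.001
```

View pics/w6.png

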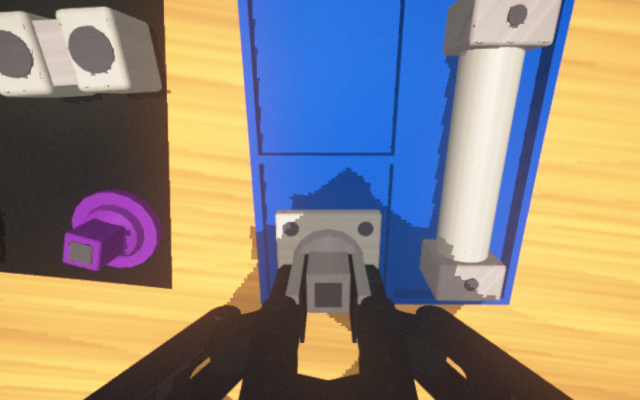

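The adapter at (328,260) is aligned over its compartment, and the long tube lies in its own on the right. Lowering now.

>>> carry_out(commands=[{"translation":[-0.0018,0,0.01],"spin":0,"jaw":0.015},{"translation":[0,0,0.013],"spin":0,"jaw":0.015},{"translation":[0,0,0.01],"spin":0,"jaw":0.015},{"translation":[0,0,0.004],"spin":0,"jaw":0.015},{"translation":[0,0,0.002],"spin":0,"jaw":0.015},{"translation":[0,0,0],"spin":0,"jaw":0.015},{"translation":[0,0,0],"spin":0,"jaw":0.015},{"translation":[0,0,0],"spin":0,"jaw":0.015}])

```text
time: 18.3
tool_pos: [467.3, -240.8, 22.9]
tcp_rot: [180.0, -0.0, 7.3]
ft_force: [0.2, -0.6, -0.5]
finger_gap: 18.9
grip_force: 39.8
```

>>> carry_out(commands=[{"translation":[0,0,0.0005],"spin":0,"jaw":0.015},{"translation":[0,0,0.0005],"spin":0,"jaw":0.015},{"translation":[0,0,0.0005],"spin":0,"jaw":0.015},{"translation":[0,0,0],"spin":0,"jaw":0.015},{"translation":[0,0,0],"spin":0,"jaw":0.015},{"translation":[0,0,0],"spin":0,"jaw":0.015},{"translation":[0,0,0],"spin":0,"jaw":0.015},{"translation":[0,0,0],"spin":0,"jaw":0.015}])

```text
time: 18.97
tool_pos: [467.3, -240.9, 22.5]
tcp_rot: [180.0, -0.0, 7.3]
ft_force: [-5.8, 2.8, 11.8]
finger_gap: 19.0
grip_force: 41.5
```

>>> carry_out(commands=[{"translation":[0,0,0],"spin":0,"jaw":0.021},{"translation":[0,0,0],"spin":0,"jaw":0.025},{"translation":[0,0,0],"spin":0,"jaw":0.032},{"translation":[0,0,0],"spin":0,"jaw":0.036},{"translation":[0,0,-0.015],"spin":0,"jaw":0.036},{"translation":[0,0,-0.03],"spin":0,"jaw":0.036},{"translation":[0,0,-0.035],"spin":-0.1,"jaw":0.06},{"translation":[0,0,-0.035],"spin":-0.12,"jaw":0.06}])

```text
time: 19.63
tool_pos: [466.3, -240.2, 136.6]
tcp_rot: [-179.9, 0.1, 20.2]
ft_force: [0.6, -1.2, 0.1]
finger_gap: 58.7
grip_force: 0.0
```

>>> carry_out(commands=[{"translation":[0,0,0],"spin":-0.12,"jaw":0.06},{"translation":[0,0,0],"spin":-0.12,"jaw":0.06},{"translation":[0,0,0],"spin":-0.12,"jaw":0.06},{"translation":[0,0,0],"spin":-0.12,"jaw":0.06},{"translation":[0,0,0],"spin":-0.12,"jaw":0.06},{"translation":[0,0,0],"spin":-0.12,"jaw":0.06},{"translation":[0,0,0],"spin":-0.12,"jaw":0.06},{"translation":[0,0,0],"spin":-0.12,"jaw":0.06}])

```text
time: 20.3
tool_pos: [467.0, -240.7, 136.0]
tcp_rot: [-180.0, -0.0, 75.3]
ft_force: [-0.2, 0.4, 0.1]
finger_gap: 59.7
grip_force: 0.0
```

>>> carry_out(commands=[{"translation":[0,0,0],"spin":-0.12,"jaw":0.06},{"translation":[0,0,0],"spin":-0.12,"jaw":0.06},{"translation":[0,0,0],"spin":-0.12,"jaw":0.06},{"translation":[0,0,0],"spin":-0.088,"jaw":0.06},{"translation":[0,0,0],"spin":0,"jaw":0.06},{"translation":[0,0,0],"spin":0,"jaw":0.06},{"translation":[0,0,0],"spin":0,"jaw":0.06},{"translation":[0,0,0],"spin":0,"jaw":0.06}])

```text
time: 20.97
tool_pos: [467.1, -240.7, 136.2]
tcp_rot: [-180.0, -0.0, 100.5]
ft_force: [0.4, 0.4, 0.6]
finger_gap: 60.2
grip_force: 0.0
```

Run:
```python
from fit import *
go(553,-100,6,100.6)
p=r.snapshot("wrist");m=mask(p,"coupler",(553,-100))
for z in (1.75,):
    print(fit(p,"coupler",(553,-100,z),m=m))
```

```text
at [ 467.1 -240.7  136.2] [-180.    -0.   100.5] t 20.97 gap 60.2 | tool shift [122.5 110.3 130.2] spin -0.002
(array([551.99613065, -99.74134788,   1.74610202]), np.float64(0.07526795566082001))
```

>>> carry_out(commands=[{"translation":[0.0204,0.0183,0],"spin":0,"jaw":0.06},{"translation":[0.0204,0.0183,0],"spin":0,"jaw":0.06},{"translation":[0.0204,0.0183,0],"spin":0,"jaw":0.06},{"translation":[0.0204,0.0183,0],"spin":0,"jaw":0.06},{"translation":[0.0204,0.0183,0],"spin":0,"jaw":0.06},{"translation":[0.0204,0.0183,0.01],"spin":0,"jaw":0.06},{"translation":[0,0,0.025],"spin":0,"jaw":0.06},{"translation":[0,0,0.025],"spin":0,"jaw":0.06}])

```text
time: 21.73
tool_pos: [554.7, -98.9, 77.2]
tcp_rot: [179.8, 0.1, 100.7]
ft_force: [-0.2, 0.2, -1.4]
finger_gap: 60.3
grip_force: 0.0
```

>>> carry_out(commands=[{"translation":[0,0,0.02],"spin":0,"jaw":0.06},{"translation":[0,0,0.02],"spin":0,"jaw":0.06},{"translation":[0,0,0.015],"spin":0,"jaw":0.06},{"translation":[0,0,0.01],"spin":0,"jaw":0.06},{"translation":[0,0,0.004],"spin":0,"jaw":0.06},{"translation":[0,0,0],"spin":0,"jaw":0.06},{"translation":[0,0,0],"spin":0,"jaw":0.06},{"translation":[0,0,0],"spin":0,"jaw":0.06}])

```text
time: 22.4
tool_pos: [553.6, -100.5, 8.7]
tcp_rot: [179.9, 0.1, 100.6]
ft_force: [-0.1, 0.7, -0.1]
finger_gap: 60.4
grip_force: 0.0
```

>>> carry_out(commands=[{"translation":[0,0,0.001],"spin":0,"jaw":0.048},{"translation":[0,0,0],"spin":0,"jaw":0.04},{"translation":[0,0,0],"spin":0,"jaw":0.031},{"translation":[0,0,0],"spin":0,"jaw":0.031},{"translation":[0,0,0],"spin":0,"jaw":0.031},{"translation":[0,0,0],"spin":0,"jaw":0.031},{"translation":[0,0,0],"spin":0,"jaw":0.031},{"translation":[0,0,0],"spin":0,"jaw":0.031}])

```text
time: 23.07
tool_pos: [553.3, -100.4, 7.2]
tcp_rot: [179.9, 0.0, 100.6]
ft_force: [-1.5, 0.8, 5.8]
finger_gap: 35.0
grip_force: 40.7
```

>>> carry_out(commands=[{"translation":[0,0,-0.01],"spin":0,"jaw":0.031},{"translation":[0,0,-0.02],"spin":0,"jaw":0.031},{"translation":[0,0,-0.03],"spin":0,"jaw":0.031},{"translation":[0,0,-0.03],"spin":0,"jaw":0.031},{"translation":[0,0,-0.03],"spin":0.1,"jaw":0.031},{"translation":[0,0,0],"spin":0.12,"jaw":0.031},{"translation":[0,0,0],"spin":0.12,"jaw":0.031},{"translation":[0,0,0],"spin":0.12,"jaw":0.031}])

```text
time: 23.73
tool_pos: [552.8, -100.3, 127.6]
tcp_rot: [179.9, -0.0, 73.9]
ft_force: [0.4, 0.6, -1.2]
finger_gap: 35.3
grip_force: 40.2
```

>>> carry_out(commands=[{"translation":[0,0,0],"spin":0.12,"jaw":0.031},{"translation":[0,0,0],"spin":0.12,"jaw":0.031},{"translation":[0,0,0],"spin":0.12,"jaw":0.031},{"translation":[0,0,0],"spin":0.12,"jaw":0.031},{"translation":[0,0,0],"spin":0.12,"jaw":0.031},{"translation":[0,0,0],"spin":0.12,"jaw":0.031},{"translation":[0,0,0],"spin":0.12,"jaw":0.031},{"translation":[0,0,0],"spin":0.12,"jaw":0.031}])

```text
time: 24.4
tool_pos: [552.1, -100.0, 126.4]
tcp_rot: [-180.0, 0.0, 18.9]
ft_force: [0.5, 0.3, -0.7]
finger_gap: 35.1
grip_force: 40.2
```

>>> carry_out(commands=[{"translation":[0,0,0],"spin":0.12,"jaw":0.031},{"translation":[0,0,0],"spin":0.088,"jaw":0.031},{"translation":[0,0,0],"spin":0,"jaw":0.031},{"translation":[0,0,0],"spin":0,"jaw":0.031},{"translation":[0,0,0],"spin":0,"jaw":0.031},{"translation":[0,0,0],"spin":0,"jaw":0.031},{"translation":[0,0,0],"spin":0,"jaw":0.031},{"translation":[0,0,0],"spin":0,"jaw":0.031}])

```text
time: 25.07
tool_pos: [552.5, -100.2, 126.3]
tcp_rot: [-180.0, 0.0, 7.4]
ft_force: [-0.2, -0.1, -1.0]
finger_gap: 35.3
grip_force: 40.2
```

Run:
```python
from fit import *
go(565,-228.4,12,7.3)
```

```text
at [ 552.5 -100.2  126.3] [-180.     0.     7.4] t 25.07 gap 35.3 | tool shift [ -3.9 128.8 114.3] spin 0.001
```

>>> carry_out(commands=[{"translation":[-0.0039,0.0215,0],"spin":0,"jaw":0.031},{"translation":[0,0.0215,0],"spin":0,"jaw":0.031},{"translation":[0,0.0215,0],"spin":0,"jaw":0.031},{"translation":[0,0.0215,0],"spin":0,"jaw":0.031},{"translation":[0,0.0215,0],"spin":0,"jaw":0.031},{"translation":[0,0.0213,0.01],"spin":0,"jaw":0.031},{"translation":[0,0,0.025],"spin":0,"jaw":0.031},{"translation":[0,0,0.025],"spin":0,"jaw":0.031}])

```text
time: 25.73
tool_pos: [566.4, -230.7, 67.3]
tcp_rot: [179.9, -0.2, 7.2]
ft_force: [-0.3, 1.1, -2.0]
finger_gap: 35.4
grip_force: 40.3
```

>>> carry_out(commands=[{"translation":[0,0,0.02],"spin":0,"jaw":0.031},{"translation":[0,0,0.015],"spin":0,"jaw":0.031},{"translation":[0,0,0.01],"spin":0,"jaw":0.031},{"translation":[0,0,0.005],"spin":0,"jaw":0.031},{"translation":[0,0,0.002],"spin":0,"jaw":0.031},{"translation":[0,0,0],"spin":0,"jaw":0.031},{"translation":[0,0,0],"spin":0,"jaw":0.031},{"translation":[0,0,0],"spin":0,"jaw":0.031}])

```text
time: 26.4
tool_pos: [566.1, -228.9, 15.7]
tcp_rot: [179.9, -0.1, 7.3]
ft_force: [-0.9, -0.2, -1.6]
finger_gap: 35.1
grip_force: 40.3
```

Run:
```python
from fit import *
go(565,-228.4,11.5,7.3);print(r.sense()["ft_force"])
```

```text
at [ 566.1 -228.9   15.7] [ 1.799e+02 -1.000e-01  7.300e+00] t 26.4 gap 35.1 | tool shift [-1.  -0.6  4.2] spin 0.001
[-0.94830844 -0.19072348 -1.63246874]
```

>>> carry_out(commands=[{"translation":[0,0,0.001],"spin":0,"jaw":0.031},{"translation":[0,0,0.001],"spin":0,"jaw":0.031},{"translation":[0,0,0.001],"spin":0,"jaw":0.031},{"translation":[0,0,0.0005],"spin":0,"jaw":0.031},{"translation":[0,0,0],"spin":0,"jaw":0.031},{"translation":[0,0,0],"spin":0,"jaw":0.031},{"translation":[0,0,0],"spin":0,"jaw":0.031},{"translation":[0,0,0],"spin":0,"jaw":0.031}])

```text
time: 27.07
tool_pos: [565.2, -228.5, 11.2]
tcp_rot: [180.0, -0.0, 7.3]
ft_force: [-2.2, 0.8, 5.2]
finger_gap: 35.3
grip_force: 40.8
```

>>> carry_out(commands=[{"translation":[0,0,0],"spin":0,"jaw":0.037},{"translation":[0,0,0],"spin":0,"jaw":0.04},{"translation":[0,0,0],"spin":0,"jaw":0.043},{"translation":[0,0,0],"spin":0,"jaw":0.043},{"translation":[0,0,-0.015],"spin":0,"jaw":0.043},{"translation":[0,0,-0.035],"spin":0,"jaw":0.043},{"translation":[0,0,-0.035],"spin":-0.1,"jaw":0.06},{"translation":[0,0,-0.035],"spin":-0.12,"jaw":0.06}])

```text
time: 27.73
tool_pos: [564.4, -228.1, 131.4]
tcp_rot: [-179.9, 0.1, 20.2]
ft_force: [0.3, -0.8, 0.2]
finger_gap: 60.0
grip_force: 0.0
```

>>> carry_out(commands=[{"translation":[0,0,0],"spin":-0.12,"jaw":0.06},{"translation":[0,0,0],"spin":-0.12,"jaw":0.06},{"translation":[0,0,0],"spin":-0.12,"jaw":0.06},{"translation":[0,0,0],"spin":-0.12,"jaw":0.06},{"translation":[0,0,0],"spin":-0.12,"jaw":0.06},{"translation":[0,0,0],"spin":-0.12,"jaw":0.06},{"translation":[0,0,0],"spin":-0.12,"jaw":0.06},{"translation":[0,0,0],"spin":-0.12,"jaw":0.06}])

```text
time: 28.4
tool_pos: [565.0, -228.4, 130.6]
tcp_rot: [-180.0, -0.0, 75.3]
ft_force: [-0.4, 0.7, -1.2]
finger_gap: 59.6
grip_force: 0.0
```

>>> carry_out(commands=[{"translation":[0,0,0],"spin":-0.124,"jaw":0.06},{"translation":[0,0,0],"spin":0,"jaw":0.06},{"translation":[0,0,0],"spin":0,"jaw":0.06},{"translation":[0,0,0],"spin":0,"jaw":0.06},{"translation":[0,0,0],"spin":0,"jaw":0.06},{"translation":[0,0,0],"spin":0,"jaw":0.06},{"translation":[0,0,0],"spin":0,"jaw":0.06},{"translation":[0,0,0],"spin":0,"jaw":0.06}])

```text
time: 29.07
tool_pos: [565.1, -228.4, 130.8]
tcp_rot: [180.0, 0.0, 82.0]
ft_force: [0.1, 0.4, 1.0]
finger_gap: 59.9
grip_force: 0.0
```

Run:
```python
from fit import *
go(442.3,23,6,82)
p=r.snapshot("wrist")
print(fit(p,"short_pylon",(442,23,1.43)))
p=r.snapshot("top")
print(fit(p,"short_pylon",(442,23,1.43)))
```

```text
at [ 565.1 -228.4  130.8] [180.   0.  82.] t 29.07 gap 59.9 | tool shift [ 231.9 -156.6  124.8] spin -0.0
(None, 0)
(array([444.31169687,  24.50835562,   1.45340162]), np.float64(0.09122191369533539))
```

>>> carry_out(commands=[{"translation":[0.0232,-0.0157,0],"spin":0,"jaw":0.06},{"translation":[0.0232,-0.0157,0],"spin":0,"jaw":0.06},{"translation":[0.0232,-0.0157,0],"spin":0,"jaw":0.06},{"translation":[0.0232,-0.0157,0],"spin":0,"jaw":0.06},{"translation":[0.0232,-0.0157,0],"spin":0,"jaw":0.06},{"translation":[0.0232,-0.0157,0],"spin":0,"jaw":0.06},{"translation":[0.0232,-0.0157,0],"spin":0,"jaw":0.06},{"translation":[0.0232,-0.0157,0],"spin":0,"jaw":0.06}])

```text
time: 29.93
tool_pos: [465.7, -26.2, 130.9]
tcp_rot: [180.0, -0.0, 82.0]
ft_force: [0.1, 0.6, -0.4]
finger_gap: 59.9
grip_force: 0.0
```

>>> carry_out(commands=[{"translation":[0.0232,-0.0157,0],"spin":0,"jaw":0.06},{"translation":[0.0232,-0.0157,0],"spin":0,"jaw":0.06},{"translation":[0,0,0],"spin":0,"jaw":0.06},{"translation":[0,0,0],"spin":0,"jaw":0.06},{"translation":[0,0,0],"spin":0,"jaw":0.06},{"translation":[0,0,0],"spin":0,"jaw":0.06},{"translation":[0,0,0],"spin":0,"jaw":0.06},{"translation":[0,0,0],"spin":0,"jaw":0.06}])

```text
time: 30.6
tool_pos: [442.0, 22.4, 130.8]
tcp_rot: [-180.0, 0.0, 82.0]
ft_force: [-1.2, -0.9, 0.2]
finger_gap: 60.2
grip_force: 0.0
```

Run:
```python
from fit import *
go(442.3,23,6,82)
p=r.snapshot("wrist");cv2.imwrite("pics/w7.png",p["pixels"])
print(fit(p,"short_pylon",(442,23,1.43)))
try: print(fit(p,"tray2",(455,281.2,.054)))
except Exception as e: print(e)
```

```text
at [442.   22.4 130.8] [-180.    0.   82.] t 30.6 gap 60.2 | tool shift [  0.7   0.2 124.8] spin -0.001
(array([441.466317  ,  22.89131525,   1.44315783]), np.float64(0.06194596365094185))
(array([ 4.5500000e+02,  2.8120000e+02, -1.5543951e-01]), np.float64(1.0))
```

View pics/w7.png

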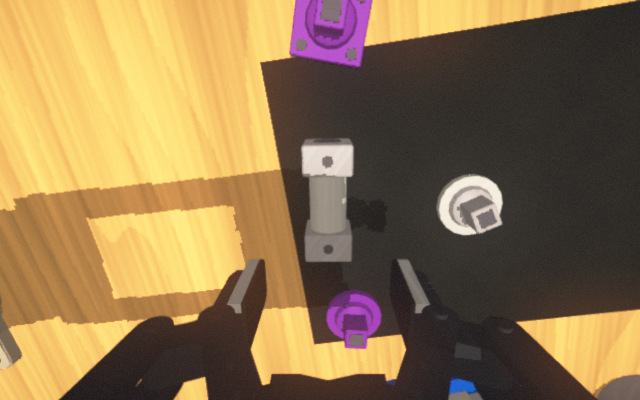

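The short tube at (328,202) is centred between the fingers, so I descend, grip and lift.

>>> carry_out(commands=[{"translation":[0.0006,0,0.015],"spin":0,"jaw":0.06},{"translation":[0,0,0.03],"spin":0,"jaw":0.06},{"translation":[0,0,0.03],"spin":0,"jaw":0.06},{"translation":[0,0,0.02],"spin":0,"jaw":0.06},{"translation":[0,0,0.015],"spin":0,"jaw":0.06},{"translation":[0,0,0.01],"spin":0,"jaw":0.06},{"translation":[0,0,0.004],"spin":0,"jaw":0.06},{"translation":[0,0,0],"spin":0,"jaw":0.06}])

```text
time: 31.37
tool_pos: [441.3, 23.6, 6.1]
tcp_rot: [-179.9, 0.0, 82.0]
ft_force: [0.2, -0.1, 0.2]
finger_gap: 60.2
grip_force: 0.0
```

>>> carry_out(commands=[{"translation":[0,0,0],"spin":0,"jaw":0.045},{"translation":[0,0,0],"spin":0,"jaw":0.035},{"translation":[0,0,0],"spin":0,"jaw":0.025},{"translation":[0,0,0],"spin":0,"jaw":0.025},{"translation":[0,0,0],"spin":0,"jaw":0.025},{"translation":[0,0,0],"spin":0,"jaw":0.025},{"translation":[0,0,0],"spin":0,"jaw":0.025},{"translation":[0,0,0],"spin":0,"jaw":0.025}])

```text
time: 32.03
tool_pos: [443.2, 23.6, 8.2]
tcp_rot: [179.8, -0.0, 82.0]
ft_force: [0.3, -0.1, 6.9]
finger_gap: 28.8
grip_force: 39.9
```

>>> carry_out(commands=[{"translation":[0,0,-0.01],"spin":0,"jaw":0.025},{"translation":[0,0,-0.02],"spin":0,"jaw":0.025},{"translation":[0,0,-0.03],"spin":0,"jaw":0.025},{"translation":[0,0,-0.03],"spin":0,"jaw":0.025},{"translation":[0,0,-0.03],"spin":0,"jaw":0.025},{"translation":[0,0,0],"spin":0.1,"jaw":0.025},{"translation":[0,0,0],"spin":0.12,"jaw":0.025},{"translation":[0,0,0],"spin":0.12,"jaw":0.025}])

```text
time: 32.7
tool_pos: [442.2, 23.7, 128.4]
tcp_rot: [179.9, -0.0, 62.2]
ft_force: [-0.7, -0.6, -2.5]
finger_gap: 28.7
grip_force: 40.1
```

>>> carry_out(commands=[{"translation":[0,0,0],"spin":0.12,"jaw":0.025},{"translation":[0,0,0],"spin":0.12,"jaw":0.025},{"translation":[0,0,0],"spin":0.12,"jaw":0.025},{"translation":[0,0,0],"spin":0.12,"jaw":0.025},{"translation":[0,0,0],"spin":0.12,"jaw":0.025},{"translation":[0,0,0],"spin":0.12,"jaw":0.025},{"translation":[0,0,0],"spin":0.12,"jaw":0.025},{"translation":[0,0,0],"spin":0.12,"jaw":0.025}])

```text
time: 33.37
tool_pos: [441.5, 23.7, 127.3]
tcp_rot: [-180.0, 0.0, 7.2]
ft_force: [0.3, -0.8, -2.1]
finger_gap: 28.4
grip_force: 40.0
```

Run:
```python
from fit import *
a=np.radians(3.1);c,s=np.cos(a),np.sin(a)
for l in((-42.5,0),(67.5,0)):
    t=(455+c*l[0]-s*l[1],281.2+s*l[0]+c*l[1]);print(t);go(*t,12,3.1)
```

```text
(np.float64(412.562191511136), np.float64(278.90165044814705))
at [441.5  23.7 127.3] [-180.     0.     7.2] t 33.37 gap 28.4 | tool shift [ -15.1 -256.4  115.3] spin 0.072
(np.float64(522.4012252470193), np.float64(284.8503198764723))
at [441.5  23.7 127.3] [-180.     0.     7.2] t 33.37 gap 28.4 | tool shift [  94.9 -256.4  115.3] spin 0.072
```

>>> carry_out(commands=[{"translation":[0,0,0],"spin":0.072,"jaw":0.025},{"translation":[-0.0015,-0.0256,0],"spin":0,"jaw":0.025},{"translation":[-0.0015,-0.0256,0],"spin":0,"jaw":0.025},{"translation":[-0.0015,-0.0256,0],"spin":0,"jaw":0.025},{"translation":[-0.0015,-0.0256,0],"spin":0,"jaw":0.025},{"translation":[-0.0015,-0.0256,0],"spin":0,"jaw":0.025},{"translation":[-0.0015,-0.0256,0],"spin":0,"jaw":0.025},{"translation":[-0.0015,-0.0256,0],"spin":0,"jaw":0.025}])

```text
time: 34.03
tool_pos: [420.0, 203.1, 127.4]
tcp_rot: [-180.0, -0.0, 3.4]
ft_force: [0.5, -0.1, -2.8]
finger_gap: 28.8
grip_force: 40.1
```

>>> carry_out(commands=[{"translation":[-0.0015,-0.0256,0],"spin":0,"jaw":0.025},{"translation":[-0.0015,-0.0256,0],"spin":0,"jaw":0.025},{"translation":[-0.0015,-0.0256,0],"spin":0,"jaw":0.025},{"translation":[0,0,0.02],"spin":0,"jaw":0.025},{"translation":[0,0,0.02],"spin":0,"jaw":0.025},{"translation":[0,0,0],"spin":0,"jaw":0.025},{"translation":[0,0,0],"spin":0,"jaw":0.025},{"translation":[0,0,0],"spin":0,"jaw":0.025}])

```text
time: 34.7
tool_pos: [411.8, 278.3, 87.9]
tcp_rot: [-180.0, -0.0, 3.4]
ft_force: [0.1, -0.6, -0.9]
finger_gap: 28.2
grip_force: 40.1
```

Run:
```python
from fit import *
go(412.6,278.9,12,3.1)
p=r.snapshot("wrist");cv2.imwrite("pics/w8.png",p["pixels"])
```

```text
at [411.8 278.3  87.9] [-180.    -0.     3.4] t 34.7 gap 28.2 | tool shift [ 0.8 -0.6 75.9] spin 0.005
```

View pics/w8.png

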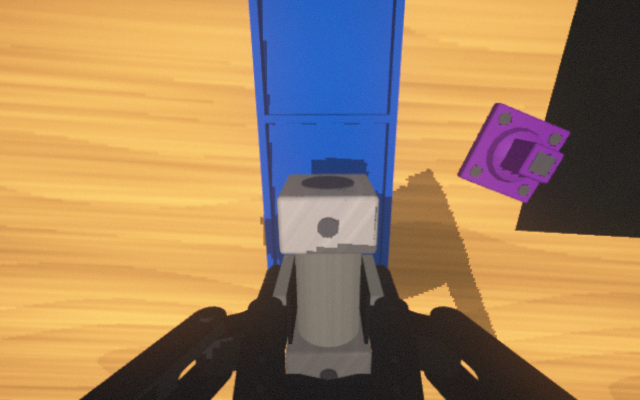

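The short tube is centred over the longer compartment, with the divider ahead at row 118. Lowering.

>>> carry_out(commands=[{"translation":[0.0008,-0.0006,0.015],"spin":0.005,"jaw":0.025},{"translation":[0,0,0.02],"spin":0,"jaw":0.025},{"translation":[0,0,0.018],"spin":0,"jaw":0.025},{"translation":[0,0,0.012],"spin":0,"jaw":0.025},{"translation":[0,0,0.006],"spin":0,"jaw":0.025},{"translation":[0,0,0.002],"spin":0,"jaw":0.025},{"translation":[0,0,0],"spin":0,"jaw":0.025},{"translation":[0,0,0],"spin":0,"jaw":0.025}])

```text
time: 35.42
tool_pos: [413.1, 279.3, 14.9]
tcp_rot: [-180.0, -0.1, 3.1]
ft_force: [-1.5, -1.0, -2.3]
finger_gap: 28.5
grip_force: 40.2
```

>>> carry_out(commands=[{"translation":[0,0,0.0005],"spin":0,"jaw":0.025},{"translation":[0,0,0.0005],"spin":0,"jaw":0.025},{"translation":[0,0,0.0005],"spin":0,"jaw":0.025},{"translation":[0,0,0],"spin":0,"jaw":0.025},{"translation":[0,0,0],"spin":0,"jaw":0.025},{"translation":[0,0,0],"spin":0,"jaw":0.025},{"translation":[0,0,0],"spin":0,"jaw":0.025},{"translation":[0,0,0],"spin":0,"jaw":0.025}])

```text
time: 36.08
tool_pos: [412.3, 279.0, 12.4]
tcp_rot: [-180.0, -0.0, 3.1]
ft_force: [-0.7, 0.7, -0.8]
finger_gap: 28.2
grip_force: 40.2
```

>>> carry_out(commands=[{"translation":[0,0,0.0005],"spin":0,"jaw":0.025},{"translation":[0,0,0],"spin":0,"jaw":0.025},{"translation":[0,0,0],"spin":0,"jaw":0.025},{"translation":[0,0,0],"spin":0,"jaw":0.025},{"translation":[0,0,0],"spin":0,"jaw":0.031},{"translation":[0,0,0],"spin":0,"jaw":0.034},{"translation":[0,0,0],"spin":0,"jaw":0.04},{"translation":[0,0,0],"spin":0,"jaw":0.04}])

```text
time: 36.75
tool_pos: [412.4, 279.0, 11.8]
tcp_rot: [-180.0, -0.0, 3.1]
ft_force: [-0.5, 0.6, 0.9]
finger_gap: 40.3
grip_force: 0.0
```

>>> carry_out(commands=[{"translation":[0,0,-0.015],"spin":0,"jaw":0.04},{"translation":[0,0,-0.03],"spin":0,"jaw":0.04},{"translation":[0,0,-0.035],"spin":0,"jaw":0.045},{"translation":[0,0,-0.035],"spin":0,"jaw":0.045},{"translation":[0,0,0],"spin":0,"jaw":0.045},{"translation":[0,0,0],"spin":0,"jaw":0.045},{"translation":[0,0,0],"spin":0,"jaw":0.045},{"translation":[0,0,0],"spin":0,"jaw":0.045}])

```text
time: 37.42
tool_pos: [411.4, 278.4, 125.2]
tcp_rot: [179.9, 0.1, 3.1]
ft_force: [0.2, 0.3, -0.3]
finger_gap: 45.0
grip_force: 0.0
```

Run:
```python
from fit import *
go(562.3,-3.2,17,21);go(562.3,-3.2,17,-69)
p=r.snapshot("top")
print(fit(p,"short_pylon",(412,279,.054),z=4))
```

```text
at [411.4 278.4 125.2] [1.799e+02 1.000e-01 3.100e+00] t 37.42 gap 45.0 | tool shift [ 40.  317.  108.2] spin -0.312
at [411.4 278.4 125.2] [1.799e+02 1.000e-01 3.100e+00] t 37.42 gap 45.0 | tool shift [317.  -40.  108.2] spin 1.259
(None, 0)
```

>>> carry_out(commands=[{"translation":[0,0,0],"spin":-0.104,"jaw":0.045},{"translation":[0,0,0],"spin":-0.104,"jaw":0.045},{"translation":[0,0,0],"spin":-0.104,"jaw":0.045},{"translation":[0.0036,0.0288,0],"spin":0,"jaw":0.045},{"translation":[0.0036,0.0288,0],"spin":0,"jaw":0.045},{"translation":[0.0036,0.0288,0],"spin":0,"jaw":0.045},{"translation":[0.0036,0.0288,0],"spin":0,"jaw":0.045},{"translation":[0.0036,0.0288,0],"spin":0,"jaw":0.045}])

```text
time: 38.18
tool_pos: [480.4, 149.7, 125.6]
tcp_rot: [-180.0, 0.1, 21.0]
ft_force: [-0.1, 0.7, -0.7]
finger_gap: 45.0
grip_force: 0.0
```

>>> carry_out(commands=[{"translation":[0.0036,0.0288,0],"spin":0,"jaw":0.045},{"translation":[0.0036,0.0288,0],"spin":0,"jaw":0.045},{"translation":[0.0036,0.0288,0],"spin":0,"jaw":0.045},{"translation":[0.0036,0.0288,0],"spin":0,"jaw":0.045},{"translation":[0.0036,0.0288,0],"spin":0,"jaw":0.045},{"translation":[0.0036,0.0288,0],"spin":0,"jaw":0.045},{"translation":[0,0,0],"spin":0,"jaw":0.045},{"translation":[0,0,0],"spin":0,"jaw":0.045}])

```text
time: 38.85
tool_pos: [562.5, -3.8, 125.4]
tcp_rot: [-179.9, 0.1, 20.9]
ft_force: [-0.2, 0.1, -0.1]
finger_gap: 45.0
grip_force: 0.0
```

>>> carry_out(commands=[{"translation":[0,0,0],"spin":0,"jaw":0.045},{"translation":[0,0,0],"spin":0,"jaw":0.045},{"translation":[0,0,0],"spin":0,"jaw":0.045},{"translation":[0,0,0],"spin":0,"jaw":0.045},{"translation":[0,0,0],"spin":0,"jaw":0.045},{"translation":[0,0,0],"spin":0,"jaw":0.045},{"translation":[0,0,0],"spin":0,"jaw":0.045},{"translation":[0,0,0],"spin":0,"jaw":0.045}])

```text
time: 39.52
tool_pos: [562.9, -2.4, 126.9]
tcp_rot: [180.0, -0.0, 21.0]
ft_force: [0.8, 0.9, 0.4]
finger_gap: 45.1
grip_force: 0.0
```

Run:
```python
from fit import *
p=r.snapshot("wrist");cv2.imwrite("pics/w9.png",p["pixels"])
for d in (0,.37,.74): print(fit(p,"round_adapter",(562.3,-3.2,d)))
T=np.array([[10*i,10*j,38] for i,j in((1,1),(1,-1),(-1,-1),(-1,1))])
for deg in (15,21,27):
    a=np.radians(deg);R=np.array([[np.cos(a),-np.sin(a),0],[np.sin(a),np.cos(a),0],[0,0,1]])
    print(deg,px(p,T@R.T+[562,-3.2,0]).round().tolist())
go(562.3,-3.2,17,21)
C=p["pixels"][120:280,250:410];cv2.imwrite("pics/w9c.png",cv2.resize(C,None,fx=3.5,fy=3.5,interpolation=cv2.INTER_CUBIC))
```

```text
(array([ 5.61421675e+02, -3.20912417e+00,  2.33428794e-01]), np.float64(0.04626356437802315))
(array([ 5.61554852e+02, -3.13939977e+00,  2.60614255e-01]), np.float64(0.04646908864378929))
(array([561.39809701,  -3.28144189,   0.58935293]), np.float64(0.04665406048297882))
15 [[316.0, 198.0], [343.0, 200.0], [340.0, 225.0], [314.0, 223.0]]
21 [[315.0, 199.0], [341.0, 199.0], [341.0, 224.0], [315.0, 224.0]]
27 [[313.0, 201.0], [340.0, 198.0], [342.0, 223.0], [316.0, 225.0]]
at [562.9  -2.6 126.8] [180.  -0.  21.] t 39.72 gap 44.9 | tool shift [ -0.8   0.4 109.8] spin 0.0
```

View pics/w9c.png

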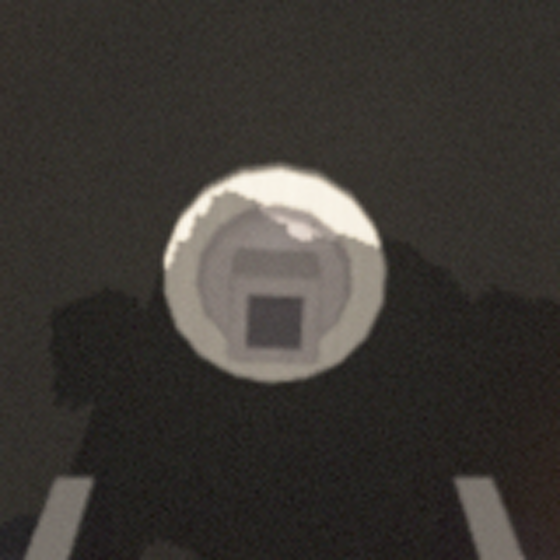

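The stub's top square, at crop (273,322), is parallel to the image axes, so a yaw of 21° is right. Descend, grip, lift.

>>> carry_out(commands=[{"translation":[-0.001,0.0003,0.02],"spin":0,"jaw":0.045},{"translation":[0,0,0.03],"spin":0,"jaw":0.045},{"translation":[0,0,0.025],"spin":0,"jaw":0.045},{"translation":[0,0,0.02],"spin":0,"jaw":0.045},{"translation":[0,0,0.01],"spin":0,"jaw":0.045},{"translation":[0,0,0.004],"spin":0,"jaw":0.045},{"translation":[0,0,0],"spin":0,"jaw":0.045},{"translation":[0,0,0],"spin":0,"jaw":0.045}])

```text
time: 40.38
tool_pos: [563.0, -3.3, 19.0]
tcp_rot: [180.0, -0.1, 21.0]
ft_force: [-0.1, -0.7, 0.2]
finger_gap: 45.2
grip_force: 0.0
```

>>> carry_out(commands=[{"translation":[0,0,0],"spin":0,"jaw":0.03},{"translation":[0,0,0],"spin":0,"jaw":0.024},{"translation":[0,0,0],"spin":0,"jaw":0.015},{"translation":[0,0,0],"spin":0,"jaw":0.015},{"translation":[0,0,0],"spin":0,"jaw":0.015},{"translation":[0,0,0],"spin":0,"jaw":0.015},{"translation":[0,0,0],"spin":0,"jaw":0.015},{"translation":[0,0,0],"spin":0,"jaw":0.015}])

```text
time: 41.05
tool_pos: [563.5, -3.3, 19.5]
tcp_rot: [179.9, -0.1, 21.0]
ft_force: [-0.5, 0.1, 6.9]
finger_gap: 19.2
grip_force: 40.3
```

>>> carry_out(commands=[{"translation":[0,0,-0.01],"spin":0,"jaw":0.015},{"translation":[0,0,-0.02],"spin":0,"jaw":0.015},{"translation":[0,0,-0.03],"spin":0,"jaw":0.015},{"translation":[0,0,-0.03],"spin":0,"jaw":0.015},{"translation":[0,0,-0.02],"spin":0,"jaw":0.015},{"translation":[0,0,0],"spin":0.104,"jaw":0.015},{"translation":[0,0,0],"spin":0.104,"jaw":0.015},{"translation":[0,0,0],"spin":0.104,"jaw":0.015}])

```text
time: 41.72
tool_pos: [562.4, -3.2, 129.3]
tcp_rot: [180.0, -0.1, 2.9]
ft_force: [-0.6, 0.5, -1.5]
finger_gap: 19.2
grip_force: 39.4
```

Run:
```python
from fit import *
go(522.4,284.9,22,3.1)
```

```text
at [562.4  -3.2 129.3] [ 1.8e+02 -1.0e-01  2.9e+00] t 41.72 gap 19.2 | tool shift [ -24.3 -289.9  107.3] spin -0.004
```

>>> carry_out(commands=[{"translation":[-0.0022,-0.0264,0],"spin":0,"jaw":0.015},{"translation":[-0.0022,-0.0264,0],"spin":0,"jaw":0.015},{"translation":[-0.0022,-0.0264,0],"spin":0,"jaw":0.015},{"translation":[-0.0022,-0.0264,0],"spin":0,"jaw":0.015},{"translation":[-0.0022,-0.0264,0],"spin":0,"jaw":0.015},{"translation":[-0.0022,-0.0264,0],"spin":0,"jaw":0.015},{"translation":[-0.0022,-0.0264,0],"spin":0,"jaw":0.015},{"translation":[-0.0022,-0.0264,0],"spin":0,"jaw":0.015}])

```text
time: 42.38
tool_pos: [532.4, 208.0, 128.4]
tcp_rot: [-180.0, -0.0, 3.1]
ft_force: [0.3, 1.0, -2.3]
finger_gap: 19.2
grip_force: 39.5
```

>>> carry_out(commands=[{"translation":[-0.0022,-0.0264,0],"spin":0,"jaw":0.015},{"translation":[-0.0022,-0.0264,0],"spin":0,"jaw":0.015},{"translation":[-0.0022,-0.0264,0],"spin":0,"jaw":0.015},{"translation":[0,0,0.02],"spin":0,"jaw":0.015},{"translation":[0,0,0.025],"spin":0,"jaw":0.015},{"translation":[0,0,0.02],"spin":0,"jaw":0.015},{"translation":[0,0,0],"spin":0,"jaw":0.015},{"translation":[0,0,0],"spin":0,"jaw":0.015}])

```text
time: 43.05
tool_pos: [520.7, 284.9, 62.0]
tcp_rot: [179.9, 0.2, 3.1]
ft_force: [0.7, -0.5, -0.8]
finger_gap: 18.9
grip_force: 39.5
```

Run:
```python
from fit import *
p=r.snapshot("wrist");cv2.imwrite("pics/w10.png",p["pixels"])
go(522.4,284.9,23,3.1)
```

```text
at [522.1 285.4  63.7] [180.    0.    3.1] t 43.1 gap 19.2 | tool shift [ 0.3  0.5 40.7] spin 0.001
```

View pics/w10.png

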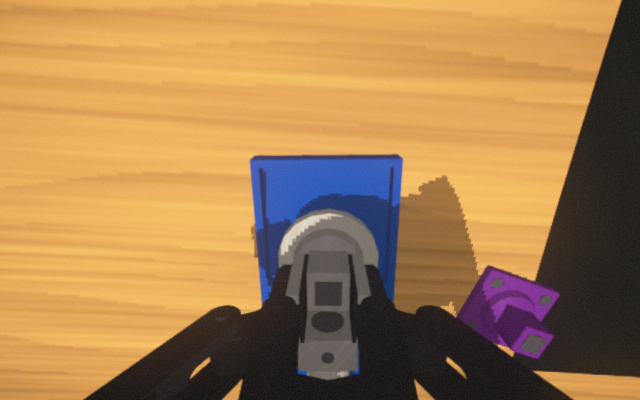

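The round adapter at (328,255) is centred over the square compartment, with the short tube's end showing behind it. Lowering.

>>> carry_out(commands=[{"translation":[0,0,0.012],"spin":0,"jaw":0.015},{"translation":[0,0,0.012],"spin":0,"jaw":0.015},{"translation":[0,0,0.009],"spin":0,"jaw":0.015},{"translation":[0,0,0.004],"spin":0,"jaw":0.015},{"translation":[0,0,0.002],"spin":0,"jaw":0.015},{"translation":[0,0,0],"spin":0,"jaw":0.015},{"translation":[0,0,0],"spin":0,"jaw":0.015},{"translation":[0,0,0],"spin":0,"jaw":0.015}])

```text
time: 43.77
tool_pos: [522.0, 285.4, 23.6]
tcp_rot: [180.0, 0.0, 3.1]
ft_force: [-0.2, 0.1, -0.7]
finger_gap: 18.9
grip_force: 39.1
```

>>> carry_out(commands=[{"translation":[0,0,0.0005],"spin":0,"jaw":0.015},{"translation":[0,0,0.0005],"spin":0,"jaw":0.015},{"translation":[0,0,0.0005],"spin":0,"jaw":0.015},{"translation":[0,0,0],"spin":0,"jaw":0.015},{"translation":[0,0,0],"spin":0,"jaw":0.015},{"translation":[0,0,0],"spin":0,"jaw":0.015},{"translation":[0,0,0],"spin":0,"jaw":0.015},{"translation":[0,0,0],"spin":0,"jaw":0.015}])

```text
time: 44.43
tool_pos: [522.3, 285.7, 23.5]
tcp_rot: [-180.0, -0.0, 3.1]
ft_force: [-5.2, -1.4, 9.0]
finger_gap: 19.3
grip_force: 40.4
```

Contact. Release and lift.

>>> carry_out(commands=[{"translation":[0,0,0],"spin":0,"jaw":0.021},{"translation":[0,0,0],"spin":0,"jaw":0.025},{"translation":[0,0,0],"spin":0,"jaw":0.032},{"translation":[0,0,0],"spin":0,"jaw":0.036},{"translation":[0,0,-0.015],"spin":0,"jaw":0.036},{"translation":[0,0,-0.03],"spin":0,"jaw":0.036},{"translation":[0,0,-0.035],"spin":0,"jaw":0.036},{"translation":[0,0,-0.035],"spin":0,"jaw":0.036}])

```text
time: 45.1
tool_pos: [521.0, 285.0, 137.4]
tcp_rot: [180.0, 0.1, 3.1]
ft_force: [0.0, 0.7, 0.6]
finger_gap: 35.9
grip_force: 0.0
```

>>> carry_out(commands=[{"translation":[0,0.02,0],"spin":0,"jaw":0.036},{"translation":[0,0.03,-0.01],"spin":0,"jaw":0.036},{"translation":[0,0.03,-0.01],"spin":0,"jaw":0.036},{"translation":[0,0.03,-0.01],"spin":0,"jaw":0.036},{"translation":[0,0.03,0],"spin":0,"jaw":0.036},{"translation":[0,0,0],"spin":0,"jaw":0.036},{"translation":[0,0,0],"spin":0,"jaw":0.036},{"translation":[0,0,0],"spin":0,"jaw":0.036}])

```text
time: 45.77
tool_pos: [529.5, 145.9, 167.0]
tcp_rot: [-180.0, 0.0, 3.1]
ft_force: [0.1, -0.3, 0.5]
finger_gap: 35.8
grip_force: 0.0
```

Run:
```python
from fit import *
a=r.snapshot("top")["pixels"];b=r.snapshot("scene")["pixels"]
cv2.imwrite("pics/end.png",np.hstack([a[110:370,140:540],b[60:320,200:600]]))
go(522,285,150,3.1)
```

```text
at [529.4 146.6 166.9] [-180.     0.     3.2] t 45.87 gap 35.9 | tool shift [ 1.000e-01 -1.386e+02  1.690e+01] spin 0.002
```

View pics/end.png

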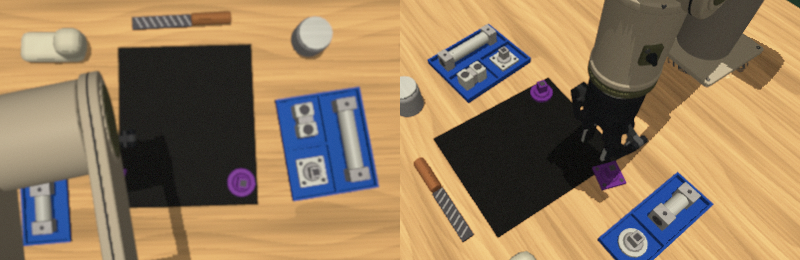

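The combined picture shows all five parts lying flat in their own compartments: tray3 at left-panel (325,140) and tray2 at right-panel (655,220). The purple parts and the bystanders haven't moved, so I'm handing in.

```bash
python3 -c "
from bench import r
print(r.hand_in())"
```

```text
the job is handed in; nothing more can be done
None
```

Both leg kits are made up and handed in at about 46 s: all five parts lie flat in their own compartments and are released, and the last pictures show the rasp, tin, plaster foot and purple look-alikes where they were.

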